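Put the roll-stand spares back in their holders

ROBOT

A 7-joint arm with a two-finger parallel gripper is mounted at the origin on the work surface. World frame = base frame: x ahead of the robot, y to its left, z up, the work surface at z = 0. Lengths are in m, angles in rad, forces in N, time in s.
With the tool pointing down it reaches from about 0.4 to 0.85 m from the base axis. Payload 10.4 kg.
Tool frame: the origin (TCP) lies midway between the tips of the shut fingers; the grasp point (between the pads) lies 19 mm behind it; z points along the fingers, y is the line along which they close (so a half turn about z gives the same grasp; the last joint's range is limited). The gripper opens to 87 mm and grips with 3 to 60 N. Pads are 19 mm wide; open, the fingers measure 117 mm over their backs; the gripper's body (75 mm by 190 mm) begins 51 mm behind the grasp point.
Start: joints at [-1.136, 0.332, -0.065, 1.46, 0.022, 1.35, -0.088], TCP at [0.276, 0.561, 0.192] pointing down, gripper open.
Joint ranges: [-2.6, 2.6], [-0.5, 2.12], [-1.47, 1.34], [0.16, 2.42], [-1.27, 4.41], [0.06, 2.06], [-2.6, 2.6]. Speed limits (rad/s): [2.22, 2.22, 2.79, 2.79, 3.14, 3.14, 3.14].

INTERFACE

Orientations are given as a unit quaternion [x, y, z, w].
In Python, from bench import r gives the robot as it stands.
- The arm moves only by the tool carry_out, never from a script. Its argument "steps" is a list that holds one entry, the list of rows, each a list of 6 numbers: the shift along the tool's x, y, z in cm, then the turn, a rotation vector about the tool's x, y, z in rad. In form: [[[dx, dy, dz, wx, wy, wz], ...]]. A call has 1 to 20 rows; each row is the pose to reach, as a shift and turn from the pose commanded when the call began, along the tool's axes at that moment; what a row does not reach only later rows make up. A row lasts 1/12 s, in which the tool goes at most 41.7 mm and 7.16 degrees, less where a joint would pass 70% of its speed; a pose out of reach is approached as far as the arm can. A call with a gripper value outside its range is refused whole. "hand" is the closure, from -1 (fully open) to 1 (shut), set as the call begins (left out, the last holds). The fingers move at their own pace and stop on an object; "squeeze" is the grip in N (left out, the last holds). Time passes only in rows, so rows that repeat a pose let the fingers close. It gives the time, the measured TCP pose, the force, the opening and the grip force at its end, in the units of the state.
- r.read_state(): the state, without advancing time (a new reading comes with each control period).
- r.camera(name): name is "scene" or "top" or "wrist"; returns the picture (384x512x3 uint8, red, green, blue); there is no depth.
- r.camera_params(name): a dict with "fx", "fy", "cx", "cy" (pixels), "view" (4x4, takes a point from world to camera coordinates). Camera axes: x right, y up, looking along -z (the intrinsics and any distortion apply to the point x, -y, -z); pixel columns grow to the right and rows downward; lengths in m; the calibration is good to about 2 mm. A picture is of the moment at which its call begins: read the wrist's pose just before it. camera_params takes no time and is no camera call; for the wrist camera it gives the pose at the moment of the call.
- r.close_job(): hands the job in; it is judged then, once.
The state is a dict: "time": time; "joint_positions": joint angles; "joint_vel": joint speeds; "joint_torque": joint torques, N m; "ee_pos": TCP position; "eef_rot": TCP orientation; "ft_force": force on the tool from outside, world axes, zero at the start; "torque": the same for the moment, N m; "width": finger opening in m; "grip_force": force on a finger pad.
Only numpy, scipy, OpenCV 4.12 (cv2) and the standard library are available. Lean on these libraries where they do the work, as an engineer would, in place of code of your own. Each camera call takes 0.05 s, during which the arm holds its last target. There are 200 camera calls.

TASK

Put the four roll-stand spares on the packing bench back into the grey holders at the far side, each into the recess that matches its shape and size: large core plug in the large round one, small plug in the small round one, square bearing in the square one, long shaft clamp in the oblong one. Set them down rather than drop them, each upright, centred to within a centimetre and flat on the floor of its recess, and leave the ink bottle standing where it is.

Things in the scene. Friction and masses are not known exactly. Their poses are not given: they have to be found in the camera images.
- big_plug: Large core plug of brown wood, turned, with a small steel dot on top: round flange 72 mm across and 12 mm thick below, with a round stub 40 mm across on its centre, rising to 52 mm in all. Stands flange down, loose, 0.10 to 0.18 kg; origin: centre of the underside, z up. Grip it by the stub.
- small_plug: Small core plug of brown wood, turned, with a small steel dot on top: round flange 48 mm across and 12 mm thick below, with a round stub 26 mm across on its centre, rising to 48 mm in all. Stands flange down, loose, 0.05 to 0.09 kg; origin: centre of the underside, z up. Grip it by the stub.
- flange_bearing: Square steel flange bearing: square plate 58 x 58 mm, 12 mm thick (sides along x and y), with a round boss 36 mm across on its centre, rising to 46 mm in all. Loose, 0.22 to 0.39 kg; origin: centre of the underside, z up. Grip it by the boss.
- shaft_clamp: Long steel shaft clamp: foot 90 mm (along x) x 30 mm (along y), 12 mm thick, with an upright block 40 mm (x) x 24 mm (y) on its centre, rising to 48 mm in all. Loose, 0.21 to 0.37 kg; origin: centre of the underside, z up. Grip the block across its 24 mm (along y).
- big_round_holder: Fixed mid-grey plastic block 16 mm high with a recess 12 mm deep from the top (recess floor, dark rubber, 4 mm above the table). Origin: centre of the block's underside, below the centre of the recess, z up. Block 106 x 106 mm, round recess 86 mm across: the place of the large core plug.
- small_round_holder: Fixed mid-grey plastic block 16 mm high with a recess 12 mm deep from the top (recess floor, dark rubber, 4 mm above the table). Origin: centre of the block's underside, below the centre of the recess, z up. Block 82 x 82 mm, round recess 62 mm across: the place of the small core plug.
- square_holder: Fixed mid-grey plastic block 16 mm high with a recess 12 mm deep from the top (recess floor, dark rubber, 4 mm above the table). Origin: centre of the block's underside, below the centre of the recess, z up. Block 92 x 92 mm, square recess 72 x 72 mm (sides along x and y): the place of the square bearing, any quarter turn.
- long_holder: Fixed mid-grey plastic block 16 mm high with a recess 12 mm deep from the top (recess floor, dark rubber, 4 mm above the table). Origin: centre of the block's underside, below the centre of the recess, z up. Block 124 mm (x) x 64 mm (y), oblong recess 104 mm (x) x 44 mm (y): the place of the shaft clamp, either way round.
- ink_bottle: White plastic ink bottle with black cap, 52 mm across, 100 mm high, loose, standing upright among the four parts; origin: centre of the underside, z up. Not to be moved.

How it is judged:
At the end, for the whole second after the job is handed in: Each of the four parts lies in its own matching holder: within 12 mm of the recess centre, underside less than 8 mm above the holder's underside (flat on the recess floor, which is at 4 mm), upright within 0.1 rad, at rest; the ink bottle stands upright (horizontal distance between big_plug and big_round_holder below 0.012 m and z of big_plug in the frame of big_round_holder below 0.008 m and angle between each of big_plug, small_plug, flange_bearing, shaft_clamp's own z axis and vertical below 0.1 rad and linear speed of each of big_plug, small_plug, flange_bearing, shaft_clamp below 0.02 m/s and horizontal distance between small_plug and small_round_holder below 0.012 m and z of small_plug in the frame of small_round_holder below 0.008 m and horizontal distance between flange_bearing and square_holder below 0.012 m and z of flange_bearing in the frame of square_holder below 0.008 m and horizontal distance between shaft_clamp and long_holder below 0.012 m and z of shaft_clamp in the frame of long_holder below 0.008 m and angle between ink_bottle's own z axis and vertical below 0.2 rad); the robot touches nothing.
It fails at once if the ink bottle is pushed more than 30 mm from its place or tipped (distance of ink_bottle from where it was at the start of the episode above 0.03 m or angle between ink_bottle's own z axis and vertical above 0.35 rad).
It fails at once if the big plug is dropped (falls free for more than about 30 mm) (linear speed of big_plug above 0.8 m/s and contact force between the fingers and big_plug below 0.05 N).
It fails at once if the small plug is dropped (falls free for more than about 30 mm) (linear speed of small_plug above 0.8 m/s and contact force between the fingers and small_plug below 0.05 N).
It fails at once if the flange bearing is dropped (falls free for more than about 30 mm) (linear speed of flange_bearing above 0.8 m/s and contact force between the fingers and flange_bearing below 0.05 N).
It fails at once if the shaft clamp is dropped (falls free for more than about 30 mm) (linear speed of shaft_clamp above 0.8 m/s and contact force between the fingers and shaft_clamp below 0.05 N).
It also fails if it takes over 106 s, if anything falls off the work surface, if the arm or the gripper's body presses on something with over 40 N, if the wrist force passes 120 N, or if a joint passes its speed limit or range.

## Working session

There is one attempt and no reset: what is moved stays moved. The work goes in short steps, Python scripts to look and compute and a tool call to move; the robot and the scene stay as the last step left them, time stands still between calls to the robot, and variables do not carry over. Pictures are saved under pics/ and viewed, at most 14 in all, crops included, and the job is handed in when it is done.

Besides the shell and the picture viewer there is one more tool, called by a JSON object that holds its "fn" and its "kwargs". carry_out: Moves the arm, as the interface text tells. Its arguments: {"type":"object","properties":{"steps":{"type":"array","items":{"type":"array","items":{"type":"array","items":{"type":"number"}}}},"hand":{"type":"number"},"squeeze":{"type":"number"}},"required":["steps"]}

```bash
mkdir -p pics; ls; python3 - <<'E'
from bench import r
import cv2
for n in ("top","scene"):
    cv2.imwrite(f"pics/{n}0.png",r.camera(n)[:,:,::-1]); p=r.camera_params(n); print(n,p)
s=r.read_state(); print(s['time'],s['ee_pos'],s['eef_rot'],s['width'])
E
```

```text
pics
top {'fx': 475.65067431528706, 'fy': 475.65067431528706, 'cx': 247.35465102154316, 'cy': 192.30570647933166, 'view': array([[-0.01727679, -0.99981874,  0.00799943,  0.01385709],
       [ 0.98813963, -0.01585295,  0.15273756, -0.52514931],
       [-0.15258307,  0.01054337,  0.98823441, -1.21790531],
       [ 0.        ,  0.        ,  0.        ,  1.        ]])}
scene {'fx': 412.69653443035384, 'fy': 412.69653443035384, 'cx': 249.86455785909416, 'cy': 185.7669267410123, 'view': array([[ 0.33661563,  0.94138393,  0.0220504 , -0.18407302],
       [-0.62143491,  0.20449449,  0.75630725,  0.31158797],
       [ 0.7074663 , -0.26828773,  0.65384488, -1.72654514],
       [ 0.        ,  0.        ,  0.        ,  1.        ]])}
0.1 [0.27606124 0.56032983 0.19148007] [ 2.26884518e-01  9.73921487e-01 -5.82184160e-04 -1.20293850e-04] 0.08707269346030708
```

View pics/top0.png

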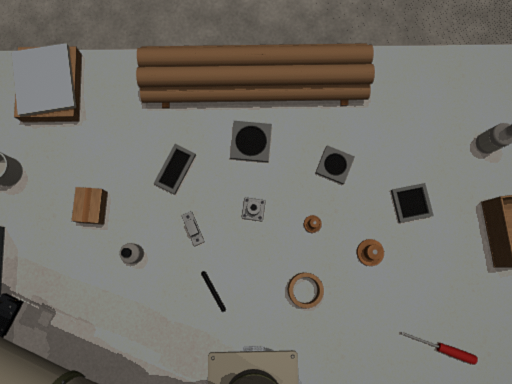

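View pics/scene0.png

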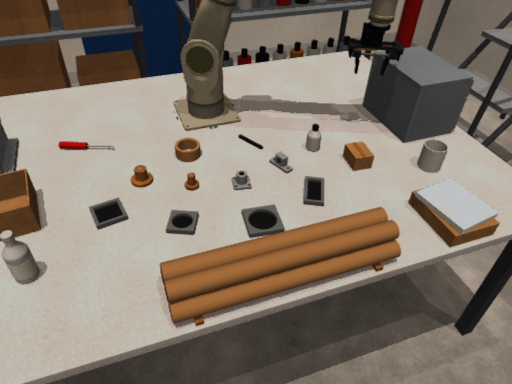

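The top view shows the holders: long (175,169), big round (251,141), small round (335,165) and square (412,203). The parts are the clamp (193,229), bearing (254,209), small plug (313,224), big plug (371,252) and the ink bottle (131,253). The scene view agrees. Next I'll enlarge the image and measure.

```bash
cat > h.py <<'E'
import numpy as np, cv2
from bench import r
def ray(p,uv,z):
    """pixel -> world point on plane z"""
    R,t=p['view'][:3,:3],p['view'][:3,3]
    d=R.T@np.array([(uv[0]-p['cx'])/p['fx'],-(uv[1]-p['cy'])/p['fy'],-1.])
    c=-R.T@t
    return c+d*(z-c[2])/d[2]
def px(p,w):
    c=p['view'][:3,:3]@np.array(w)+p['view'][:3,3]
    return np.array([p['cx']+p['fx']*c[0]/-c[2],p['cy']-p['fy']*c[1]/-c[2]])
E
python3 - <<'E'
from h import *
im=cv2.imread("pics/top0.png"); p=r.camera_params("top")
g=cv2.cvtColor(im,cv2.COLOR_BGR2GRAY)
for n,(u,v),s in (("long",(175,169),32),("bigr",(251,141),30),("smallr",(335,165),26),("square",(412,203),28)):
    y0,x0=v-s,u-s
    roi=g[y0:v+s,x0:u+s]
    for nm,th,z in (("block",120,.016),("recess",38,.016)):
        m=(roi<th).astype(np.uint8)
        cs,_=cv2.findContours(m,cv2.RETR_EXTERNAL,cv2.CHAIN_APPROX_NONE)
        c=max(cs,key=cv2.contourArea)
        w=np.array([ray(p,(q[0][0]+x0,q[0][1]+y0),z)[:2] for q in c],np.float32)*1000
        print(n,nm,cv2.minAreaRect(w))
big=cv2.resize(im[110:290,110:445],None,fx=2.38,fy=2.38,interpolation=cv2.INTER_CUBIC); big=np.clip(big.astype(float)*1.6,0,255).astype(np.uint8)
cv2.imwrite("pics/c1.png",big)
E
```

```text
long block ((596.25830078125, 201.63743591308594), (69.16480255126953, 129.68212890625), 62.495819091796875)
long recess ((599.6172485351562, 202.21041870117188), (42.28102111816406, 101.38870239257812), 62.564292907714844)
bigr block ((670.8234252929688, -5.636573791503906), (108.12223052978516, 112.91883087158203), 83.8020248413086)
bigr recess ((672.8934326171875, -6.322784423828125), (79.67820739746094, 81.87632751464844), 89.1477279663086)
smallr block ((600.972412109375, -233.14808654785156), (85.32009887695312, 90.92266845703125), 66.3201675415039)
smallr recess ((603.4022827148438, -234.2279510498047), (57.701141357421875, 55.68416976928711), 89.0995864868164)
square block ((493.385986328125, -436.0188903808594), (94.4813003540039, 101.65653228759766), 10.403288841247559)
square recess ((495.60125732421875, -439.686279296875), (70.24231719970703, 69.92508697509766), 10.299589157104492)
```

View pics/c1.png

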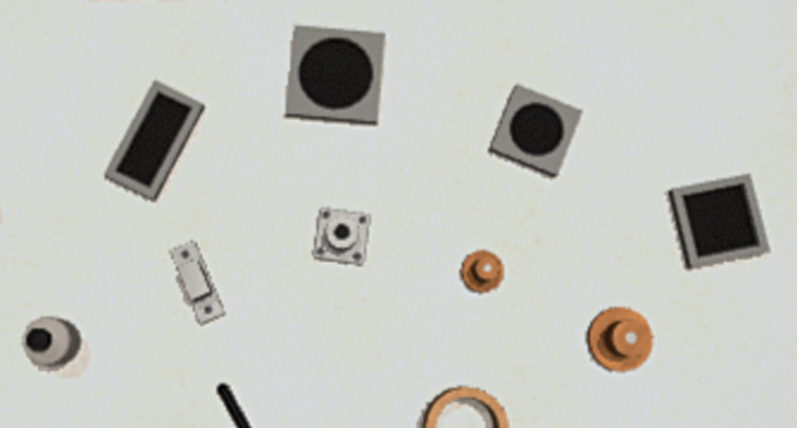

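The crop confirms the recess outlines, and the sizes match once the pixel edges are allowed for. The bearing is at crop (342,235), the clamp at (197,283), the small plug's dot at (488,268), the big plug's dot at (630,338) and the bottle cap at (38,340). Next I'll measure the parts.

```bash
python3 - <<'E'
from h import *
im=cv2.imread("pics/top0.png"); p=r.camera_params("top")
f=im.astype(np.float32); hsv=cv2.cvtColor(im,cv2.COLOR_BGR2HSV); g=cv2.cvtColor(im,cv2.COLOR_BGR2GRAY)
def cont(m,x0,y0,z):
    c=max(cv2.findContours(m.astype(np.uint8),cv2.RETR_EXTERNAL,cv2.CHAIN_APPROX_NONE)[0],key=cv2.contourArea)
    return np.array([ray(p,(q[0][0]+x0,q[0][1]+y0),z)[:2] for q in c],np.float32)*1000
for n,(u,v),s in (("big",(371,252),18),("small",(313,224),13)):
    m=hsv[v-s:v+s,u-s:u+s,1]>90
    w=cont(m,u-s,v-s,.012); print(n,"flange",cv2.minEnclosingCircle(w),cv2.fitEllipse(w))
for n,(u,v),s,z in (("bigdot",(374.7,252),4,.052),("smalldot",(315,222.6),3,.048),):
    u,v=round(u),round(v); a=(255-hsv[v-s:v+s+1,u-s:u+s+1,1].astype(float)); a=np.clip(a-np.median(a),0,None)
    yy,xx=np.mgrid[v-s:v+s+1,u-s:u+s+1]; q=((a*xx).sum()/a.sum(),(a*yy).sum()/a.sum()); print(n,q,ray(p,q,z))
for n,(u,v),s in (("bearing",(254,209),16),("clamp",(193,229),20)):
    R=f[v-s:v+s,u-s:u+s]; b=np.median(np.r_[R[0],R[-1],R[:,0],R[:,-1]],axis=0); d=np.abs(R-b).max(2)
    m=cv2.morphologyEx((d>13).astype(np.uint8),cv2.MORPH_CLOSE,np.ones((3,3)))
    print(n,b,cv2.minAreaRect(cont(m,u-s,v-s,.012)))
    cv2.imwrite(f"pics/m_{n}.png",cv2.resize(np.hstack([R.astype(np.uint8),cv2.cvtColor(m*255,cv2.COLOR_GRAY2BGR)]),None,fx=8,fy=8,interpolation=0))
u,v,s=253,207,5; roi=g[v-s:v+s,u-s:u+s]<70; q=np.argwhere(roi).mean(0)[::-1]+[u-s,v-s]; print("bore",q,ray(p,q,.046))
print("bottle cap",ray(p,(110+38/2.38,110+340/2.38),.1))
E
cd pics; python3 -c "
import cv2,numpy as np
a=cv2.imread('m_bearing.png');b=cv2.imread('m_clamp.png');a=cv2.copyMakeBorder(a,0,0,0,b.shape[1]-a.shape[1],0);cv2.imwrite('m2.png',np.vstack([a,b]))"
```

```text
big flange ((363.44622802734375, -318.7068786621094), 35.50727081298828) ((363.6907653808594, -318.79327392578125), (68.11865997314453, 69.4513931274414), 12.060914039611816)
small flange ((442.142333984375, -167.63522338867188), 23.162309646606445) ((442.2452392578125, -167.19140625), (42.8946533203125, 44.685611724853516), 28.372392654418945)
bigdot (np.float64(374.60769507371447), np.float64(251.44696152463143)) [ 0.36408474 -0.31992373  0.052     ]
smalldot (np.float64(314.3027108433735), np.float64(222.12951807228916)) [ 0.44267    -0.16793758  0.048     ]
bearing [131. 136. 133.] ((483.49365234375, -9.817855834960938), (59.95736312866211, 61.748924255371094), 81.0317611694336)
clamp [131. 136. 133.] ((433.5419921875, 155.15248107910156), (92.51443481445312, 37.90977478027344), 22.937602996826172)
bore [253.20588235 206.91176471] [ 0.48544985 -0.00949899  0.046     ]
bottle cap [0.36990335 0.30749354 0.1       ]
```

View pics/m2.png

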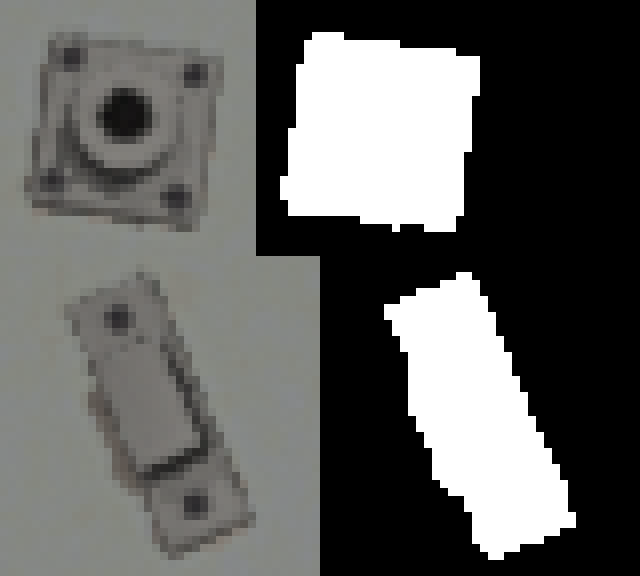

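The masks fit the plates. The bolt holes are crisp: bearing at (71,56), (195,75), (177,196) and (52,180) in the 8x crop, clamp at (119,64) and (195,247). I'll use them for position and yaw, and solve for the wrist yaw options too.

```bash
python3 - <<'E'
from h import *
p=r.camera_params("top")
f=lambda L,o:np.array([ray(p,(x/8-.5+o[0],y/8-.5+o[1]),.012)[:2] for x,y in L])
b=f([(71,56),(195,75),(177,196),(52,180)],(238,193)); print(b.mean(0))
e=[b[0]-b[3],b[1]-b[2]]; print([np.degrees(np.arctan2(v[1],v[0])) for v in e],[np.degrees(np.arctan2(v[0],-v[1])) for v in (b[1]-b[0],b[2]-b[3])])
c=f([(119,64),(195,247)],(173,209)); d=c[0]-c[1]; print(c.mean(0),np.degrees(np.arctan2(d[1],d[0])))
from scipy.spatial.transform import Rotation as T
print(T.from_quat(r.read_state()['eef_rot']).as_matrix().round(3))
pw=r.camera_params("wrist"); s=r.read_state(); M=T.from_quat(s['eef_rot']).as_matrix()
V=pw['view']; print("cam in tool",M.T@(-V[:3,:3].T@V[:3,3]-s['ee_pos']), (V[:3,:3]@M).round(2), pw['fx'])
E
```

```text
[ 0.48581052 -0.00955607]
[np.float64(-9.601634771747792), np.float64(-9.641297721059441)] [np.float64(-9.720160104475067), np.float64(-8.267737312255035)]
[0.4358308  0.15406858] 22.40549901358511
[[-0.897  0.442 -0.   ]
 [ 0.442  0.897 -0.001]
 [-0.    -0.001 -1.   ]]
cam in tool [ 6.63851305e-02 -9.52725815e-05 -1.92592969e-01] [[ 0.    1.    0.  ]
 [ 0.97 -0.    0.25]
 [ 0.25  0.   -0.97]] 298.6409764761196
```

```bash
cat >> h.py <<'E'
from scipy.spatial.transform import Rotation as T
def go(x,y,z,th):
    """shift in tool axes (cm) and turn about tool z for target TCP and tool-y yaw (deg)"""
    s=r.read_state(); M=T.from_quat(s['eef_rot']).as_matrix()
    yaw=np.degrees(np.arctan2(M[1,1],M[0,1]))
    dy=(th-yaw+180)%360-180
    print("t",round(s['time'],2),"yaw",yaw.round(1),"q7",round(s['joint_positions'][6],2),"shift",(M.T@(np.array([x,y,z])-s['ee_pos'])*100).round(2),"wz",round(-np.radians(dy),3))
E
python3 - <<'E'
from h import *
p=r.camera_params("top"); print("roll front",ray(p,(251,101),.03),ray(p,(251,60),.1))
go(.436,.154,.19,112.4)
E
```

```text
roll front [ 0.78065882 -0.00941228  0.03      ] [ 0.86817183 -0.00993658  0.1       ]
t 0.1 yaw 63.8 q7 -0.09 shift [-32.3  -29.38   0.18] wz -0.849
```

{"fn": "carry_out", "kwargs": {"steps": [[[-2, -2, 0, 0, 0, -0.06], [-5, -4.5, 0, 0, 0, -0.14], [-8, -7.3, 0, 0, 0, -0.22], [-11, -10, 0, 0, 0, -0.3], [-14, -12.7, 0, 0, 0, -0.38], [-17, -15.5, 0, 0, 0, -0.46], [-20, -18.2, 0, 0, 0, -0.54], [-23, -21, 0, 0, 0, -0.62], [-26, -23.7, 0, 0, 0, -0.7], [-29, -26.4, 0, 0, 0, -0.78], [-31, -28.3, 0, 0, 0, -0.83], [-32.3, -29.4, 0, 0, 0, -0.849], [-32.3, -29.4, 0, 0, 0, -0.849], [-32.3, -29.4, 0, 0, 0, -0.849]]], "hand": -1, "squeeze": 40}}

```text
time: 1.27
ee_pos: [0.4361, 0.1536, 0.192]
eef_rot: [-0.193, 0.981, 0.0, -0.0]
ft_force: [-0.4, 1.0, 0.4]
width: 0.0871
grip_force: 0.0
```

```bash
python3 - <<'E'
from h import *
go(.436,.154,.018,112.4)
pw=r.camera_params("wrist"); cv2.imwrite("pics/w1.png",r.camera("wrist")[:,:,::-1])
for w in ((.4358,.1541,.048),): print(px(pw,w))
np.save("pw1.npy",pw,allow_pickle=True)
E
```

```text
t 1.27 yaw 112.3 q7 1.52 shift [-1.00e-02  4.00e-02  1.74e+01] wz -0.002
[255.68964796 173.6880146 ]
```

View pics/w1.png

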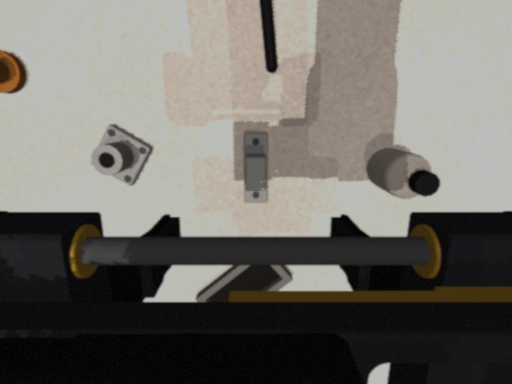

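The wrist view shows the clamp upright in the picture, with its block top at about (256,172). The prediction was (255.7,173.7), so position and yaw hold. I'll go down, grip and lift.

{"fn": "carry_out", "kwargs": {"steps": [[[0, 0, 2, 0, 0, 0], [0, 0, 5, 0, 0, 0], [0, 0, 8, 0, 0, 0], [0, 0, 11, 0, 0, 0], [0, 0, 13.5, 0, 0, 0], [0, 0, 15.5, 0, 0, 0], [0, 0, 16.7, 0, 0, 0], [0, 0, 17.4, 0, 0, 0], [0, 0, 17.4, 0, 0, 0], [0, 0, 17.4, 0, 0, 0]]]}}

```text
time: 2.15
ee_pos: [0.4359, 0.1549, 0.0184]
eef_rot: [-0.195, 0.981, 0.0, -0.0]
ft_force: [-0.7, 0.2, -0.1]
width: 0.0869
grip_force: 0.0
```

{"fn": "carry_out", "kwargs": {"steps": [[[0, 0, 0, 0, 0, 0], [0, 0, 0, 0, 0, 0], [0, 0, 0, 0, 0, 0], [0, 0, 0, 0, 0, 0], [0, 0, 0, 0, 0, 0], [0, 0, 0, 0, 0, 0], [0, 0, 0, 0, 0, 0], [0, 0, 0, 0, 0, 0]]], "hand": 1, "squeeze": 40}}

```text
time: 2.82
ee_pos: [0.436, 0.1542, 0.0182]
eef_rot: [-0.194, 0.981, 0.0, 0.0]
ft_force: [-0.2, 0.5, -0.6]
width: 0.0415
grip_force: 0.0
```

{"fn": "carry_out", "kwargs": {"steps": [[[0, 0, -0.5, 0, 0, 0], [0, 0, -1.5, 0, 0, 0], [0, 0, -3, 0, 0, 0], [0, 0, -5, 0, 0, 0], [0, 0, -6.5, 0, 0, 0], [0, 0, -7, 0, 0, 0], [0, 0, -7, 0, 0, 0]]]}}

```text
time: 3.4
ee_pos: [0.437, 0.1547, 0.0899]
eef_rot: [-0.194, 0.981, 0.001, 0.001]
ft_force: [0.0, 0.7, 0.6]
width: 0.0016
grip_force: 0.0
```

```bash
python3 - <<'E'
from h import *
go(.5996,.2022,.088,62.6)
E
```

```text
t 3.4 yaw 112.4 q7 1.54 shift [-16.84  -1.81   0.24] wz 0.869
```

The fingers need about 0.07 m/s, so I lifted too soon. I'll open again and look.

{"fn": "carry_out", "kwargs": {"steps": [[[0, 0, -3, 0, 0, 0], [0, 0, -6, 0, 0, 0], [0, 0, -8, 0, 0, 0], [0, 0, -10, 0, 0, 0], [0, 0, -10, 0, 0, 0], [0, 0, -10, 0, 0, 0], [0, 0, -10, 0, 0, 0], [0, 0, -10, 0, 0, 0], [0, 0, -10, 0, 0, 0], [0, 0, -10, 0, 0, 0], [0, 0, -10, 0, 0, 0], [0, 0, -10, 0, 0, 0], [0, 0, -10, 0, 0, 0], [0, 0, -10, 0, 0, 0]]], "hand": -1}}

```text
time: 4.57
ee_pos: [0.436, 0.1542, 0.1881]
eef_rot: [-0.194, 0.981, 0.0, -0.0]
ft_force: [-0.4, 0.0, 0.0]
width: 0.0839
grip_force: 0.0
```

```bash
python3 - <<'E'
from h import *
go(.436,.154,.018,112.4)
pw=r.camera_params("wrist"); cv2.imwrite("pics/w2.png",r.camera("wrist")[100:230,150:360,::-1].repeat(3,0).repeat(3,1))
print(r.read_state()['width'],px(pw,(.4358,.1541,.048)))
E
```

```text
t 4.57 yaw 112.4 q7 1.52 shift [ 1.000e-02 -1.000e-02  1.701e+01] wz 0.0
0.08521658600014353 [255.21942829 174.13450198]
```

View pics/w2.png

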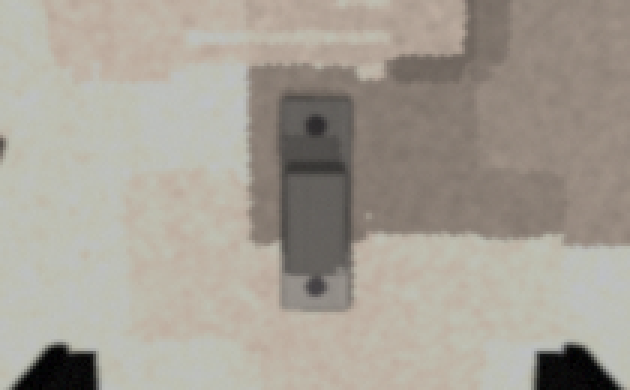

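The clamp hasn't moved: its block top is at about (255,173) in the full picture, as predicted. I'll descend, close for longer and check the grip before lifting.

{"fn": "carry_out", "kwargs": {"steps": [[[0, 0, 2, 0, 0, 0], [0, 0, 5, 0, 0, 0], [0, 0, 8, 0, 0, 0], [0, 0, 11, 0, 0, 0], [0, 0, 13.5, 0, 0, 0], [0, 0, 15.5, 0, 0, 0], [0, 0, 16.5, 0, 0, 0], [0, 0, 17, 0, 0, 0], [0, 0, 17, 0, 0, 0]]]}}

```text
time: 5.37
ee_pos: [0.4358, 0.1541, 0.0178]
eef_rot: [-0.194, 0.981, -0.0, -0.0]
ft_force: [0.1, -0.8, -0.1]
width: 0.0867
grip_force: 0.0
```

{"fn": "carry_out", "kwargs": {"steps": [[[0, 0, 0, 0, 0, 0], [0, 0, 0, 0, 0, 0], [0, 0, 0, 0, 0, 0], [0, 0, 0, 0, 0, 0], [0, 0, 0, 0, 0, 0], [0, 0, 0, 0, 0, 0], [0, 0, 0, 0, 0, 0], [0, 0, 0, 0, 0, 0], [0, 0, 0, 0, 0, 0], [0, 0, 0, 0, 0, 0], [0, 0, 0, 0, 0, 0], [0, 0, 0, 0, 0, 0], [0, 0, 0, 0, 0, 0], [0, 0, 0, 0, 0, 0], [0, 0, 0, 0, 0, 0], [0, 0, 0, 0, 0, 0]]], "hand": 1, "squeeze": 40}}

```text
time: 6.7
ee_pos: [0.436, 0.1542, 0.0181]
eef_rot: [-0.194, 0.981, 0.0, 0.0]
ft_force: [-0.6, -0.6, -0.1]
width: 0.0007
grip_force: 0.0
```

Unexpected: the fingers shut fully. I'll look now.

```bash
python3 - <<'E'
from h import *
s=r.read_state(); print(s['width'],s['ee_pos'],s['grip_force'],s['time'])
pw=r.camera_params("wrist"); ps=r.camera_params("scene"); pt=r.camera_params("top")
print("tcp in wrist",px(pw,s['ee_pos']),"scene",px(ps,s['ee_pos']))
a=r.camera("wrist")[:,:,::-1]
u,v=px(ps,s['ee_pos']).astype(int); b=r.camera("scene")[v-70:v+50,u-60:u+60,::-1]
b=cv2.resize(b,(384,384),interpolation=2)
c=np.hstack([a,b]); cv2.imwrite("pics/w3.png",cv2.resize(c,(800,343)))
E
```

```text
0.000745970918339763 [0.43602533 0.15421099 0.01813294] 0.0 6.7
tcp in wrist [255.4783632  214.84900041] scene [280.73194311 161.2843359 ]
```

View pics/w3.png

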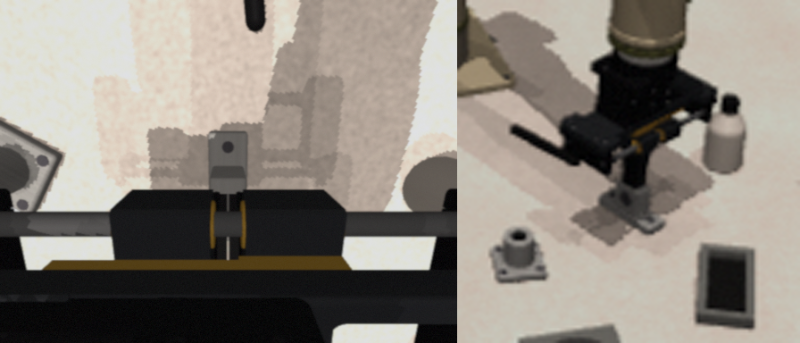

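In this view the fingers look shut just on top of the block, not around it. So the real fingertips may be about 3 cm above the reported TCP. I'll raise the arm and compare the shut tips with the predicted TCP pixel.

{"fn": "carry_out", "kwargs": {"steps": [[[0, 0, -1, 0, 0, 0], [0, 0, -4, 0, 0, 0], [0, 0, -7, 0, 0, 0], [0, 0, -9.5, 0, 0, 0], [0, 0, -10, 0, 0, 0], [0, 0, -10, 0, 0, 0]]]}}

```text
time: 7.3
ee_pos: [0.4373, 0.1548, 0.1206]
eef_rot: [-0.194, 0.981, 0.001, 0.002]
ft_force: [0.1, 0.6, -1.1]
width: 0.0007
grip_force: 0.0
```

```bash
python3 - <<'E'
from h import *
s=r.read_state(); ps=r.camera_params("scene"); pw=r.camera_params("wrist"); e=np.array(s['ee_pos'])
print(e,s['width'])
u,v=px(ps,e).astype(int); im=r.camera("scene")[:,:,::-1]
cr=cv2.resize(np.ascontiguousarray(im[v-50:v+50,u-50:u+50]),(600,600),interpolation=0)
for k,col in ((0,(0,0,255)),(.034,(0,255,0))):
    q=px(ps,e+[0,0,k]); q=((q-[u-50,v-50]+.5)*6).astype(int); print(q); cv2.circle(cr,tuple(map(int,q)),5,col,1)
cr=np.clip(cr.astype(float)*1.8,0,255)
cv2.imwrite("pics/s4.png",cr)
E
```

```text
[0.43732348 0.15482464 0.12060405] 0.0006781197624718911
[304 303]
[309 251][ WARN:0@2.979] global loadsave.cpp:1063 imwrite_ Unsupported depth image for selected encoder is fallbacked to CV_8U.
```

View pics/s4.png

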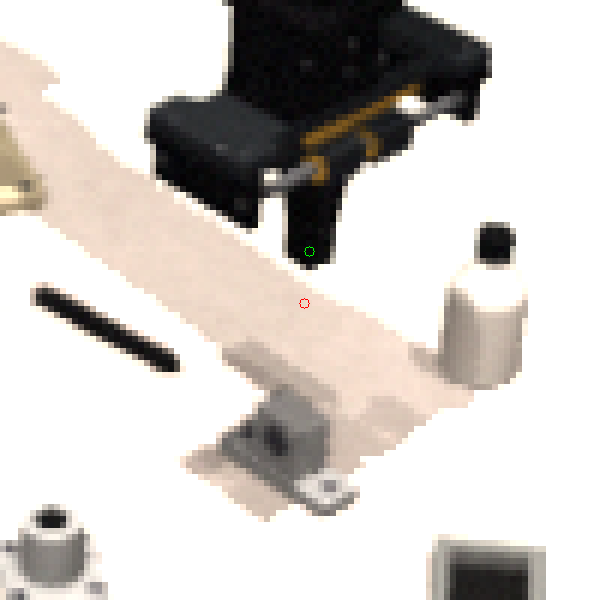

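The red mark (reported TCP) lies about 41 px, or about 3 cm, below the real shut tips at (310,260), while the clamp still stands in place. So the reported TCP is about 29 mm too low along z. I'll aim for reported z ≈ -0.009, which puts the real tip at about 0.020.

{"fn": "carry_out", "kwargs": {"steps": [[[0, 0, 0, 0, 0, 0], [0, 0, 0, 0, 0, 0], [0, 0, 0, 0, 0, 0], [0, 0, 0, 0, 0, 0], [0, 0, 0, 0, 0, 0], [0, 0, 0, 0, 0, 0], [0, 0, 0, 0, 0, 0], [0, 0, 0, 0, 0, 0], [0, 0, 2, 0, 0, 0], [0, 0, 5, 0, 0, 0], [0, 0, 8, 0, 0, 0], [0, 0, 10, 0, 0, 0], [0, 0, 10, 0, 0, 0], [0, 0, 10.7, 0, 0, 0], [0, 0, 11.3, 0, 0, 0], [0, 0, 11.8, 0, 0, 0], [0, 0, 12.2, 0, 0, 0], [0, 0, 12.5, 0, 0, 0], [0, 0, 12.7, 0, 0, 0], [0, 0, 12.7, 0, 0, 0]]], "hand": -1}}

```text
time: 9.02
ee_pos: [0.436, 0.1542, -0.009]
eef_rot: [-0.194, 0.981, 0.0, -0.0]
ft_force: [1.0, 0.0, -0.3]
width: 0.0871
grip_force: 0.0
```

{"fn": "carry_out", "kwargs": {"steps": [[[0, 0, 0, 0, 0, 0], [0, 0, 0, 0, 0, 0], [0, 0, 0, 0, 0, 0], [0, 0, 0, 0, 0, 0], [0, 0, 0, 0, 0, 0], [0, 0, 0, 0, 0, 0], [0, 0, 0, 0, 0, 0], [0, 0, 0, 0, 0, 0], [0, 0, 0, 0, 0, 0], [0, 0, 0, 0, 0, 0], [0, 0, 0, 0, 0, 0], [0, 0, 0, 0, 0, 0], [0, 0, 0, 0, 0, 0], [0, 0, 0, 0, 0, 0], [0, 0, 0, 0, 0, 0], [0, 0, 0, 0, 0, 0]]], "hand": 1, "squeeze": 40}}

```text
time: 10.35
ee_pos: [0.436, 0.1542, -0.0089]
eef_rot: [-0.194, 0.981, 0.0, 0.0]
ft_force: [-1.0, 0.0, -0.5]
width: 0.0239
grip_force: 40.0
```

The clamp is gripped (24 mm, 40 N). Lift.

{"fn": "carry_out", "kwargs": {"steps": [[[0, 0, -0.5, 0, 0, 0], [0, 0, -1.5, 0, 0, 0], [0, 0, -3, 0, 0, 0], [0, 0, -5, 0, 0, 0], [0, 0, -6.5, 0, 0, 0], [0, 0, -7, 0, 0, 0], [0, 0, -7, 0, 0, 0]]]}}

```text
time: 10.93
ee_pos: [0.437, 0.1547, 0.0628]
eef_rot: [-0.194, 0.981, 0.001, 0.001]
ft_force: [0.1, -0.3, -3.4]
width: 0.0238
grip_force: 40.0
```

```bash
python3 - <<'E'
from h import *
go(.5996,.2022,.062,62.6); print(r.read_state()['grip_force'])
E
```

```text
t 10.93 yaw 112.4 q7 1.55 shift [-16.85  -1.81   0.13] wz 0.869
39.99672775156796
```

{"fn": "carry_out", "kwargs": {"steps": [[[-0.7, -0.1, 0, 0, 0, 0.03], [-2, -0.2, 0, 0, 0, 0.1], [-4, -0.4, 0, 0, 0, 0.2], [-6, -0.6, 0, 0, 0, 0.3], [-8, -0.9, 0, 0, 0, 0.4], [-10, -1.1, 0, 0, 0, 0.5], [-12, -1.3, 0, 0, 0, 0.6], [-14, -1.5, 0, 0, 0, 0.7], [-15.5, -1.7, 0, 0, 0, 0.78], [-16.5, -1.8, 0, 0, 0, 0.84], [-17, -1.8, 0, 0, 0, 0.869], [-17, -1.8, 0, 0, 0, 0.869], [-17, -1.8, 0, 0, 0, 0.869], [-17, -1.8, 0, 0, 0, 0.869]]]}}

```text
time: 12.1
ee_pos: [0.5994, 0.2021, 0.0602]
eef_rot: [0.236, 0.972, -0.001, -0.001]
ft_force: [-0.1, -0.5, -2.2]
width: 0.0237
grip_force: 40.0
```

```bash
python3 - <<'E'
from h import *
go(.5996,.2022,-.0045,62.6)
E
```

```text
t 12.1 yaw 62.7 q7 0.82 shift [-0.02  0.03  6.47] wz 0.001
```

{"fn": "carry_out", "kwargs": {"steps": [[[0, 0, 1, 0, 0, 0], [0, 0, 2.5, 0, 0, 0], [0, 0, 4, 0, 0, 0], [0, 0, 5, 0, 0, 0], [0, 0, 5.7, 0, 0, 0], [0, 0, 6.1, 0, 0, 0], [0, 0, 6.4, 0, 0, 0], [0, 0, 6.5, 0, 0, 0], [0, 0, 6.5, 0, 0, 0], [0, 0, 6.5, 0, 0, 0]]]}}

```text
time: 12.93
ee_pos: [0.6004, 0.2025, -0.0033]
eef_rot: [0.237, 0.972, 0.0, 0.0]
ft_force: [-1.3, 0.8, -1.6]
width: 0.0235
grip_force: 40.0
```

{"fn": "carry_out", "kwargs": {"steps": [[[0, 0, 0, 0, 0, 0], [0, 0, 0, 0, 0, 0], [0, 0, 0, 0, 0, 0], [0, 0, 0, 0, 0, 0], [0, 0, 0, 0, 0, 0], [0, 0, 0, 0, 0, 0], [0, 0, 0, 0, 0, 0], [0, 0, 0, 0, 0, 0], [0, 0, -1, 0, 0, 0], [0, 0, -4, 0, 0, 0], [0, 0, -8, 0, 0, 0], [0, 0, -12, 0, 0, 0], [0, 0, -13, 0, 0, 0], [0, 0, -13, 0, 0, 0]]], "hand": -1}}

```text
time: 14.1
ee_pos: [0.6025, 0.203, 0.1314]
eef_rot: [0.237, 0.972, 0.002, 0.003]
ft_force: [-0.0, 0.4, -0.4]
width: 0.0867
grip_force: 0.0
```

```bash
python3 - <<'E'
from h import *
cv2.imwrite("pics/w5.png",r.camera("wrist")[:,:,::-1])
go(.4857,-.0095,.10,-9.4)
go(.4857,-.0095,.10,80.6)
E
```

```text
t 14.15 yaw 62.6 q7 0.8 shift [  0.5  -24.16   2.78] wz 1.257
t 14.15 yaw 62.6 q7 0.8 shift [  0.5  -24.16   2.78] wz -0.314
```

View pics/w5.png

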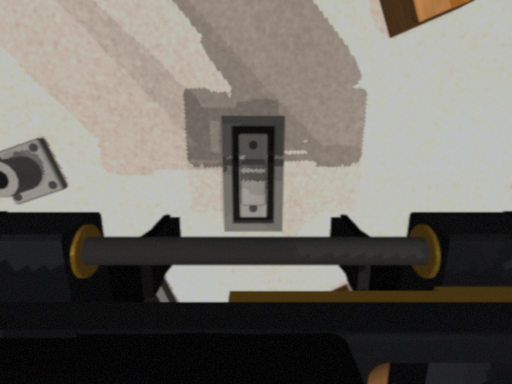

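The clamp sits flat and centred in the oblong recess, around (253,175). Next is the bearing.

{"fn": "carry_out", "kwargs": {"steps": [[[0, -1.5, 0, 0, 0, 0.06], [0, -3.5, 0.4, 0, 0, 0.16], [0.1, -5.5, 0.8, 0, 0, 0.26], [0.1, -7.5, 1.2, 0, 0, 0.36], [0.2, -9.5, 1.6, 0, 0, 0.46], [0.2, -11.5, 2, 0, 0, 0.56], [0.2, -13.5, 2.4, 0, 0, 0.66], [0.3, -15.5, 2.8, 0, 0, 0.76], [0.3, -17.5, 2.8, 0, 0, 0.86], [0.4, -19.5, 2.8, 0, 0, 0.96], [0.4, -21.5, 2.8, 0, 0, 1.06], [0.4, -23, 2.8, 0, 0, 1.15], [0.4, -24, 2.8, 0, 0, 1.22], [0.4, -24.2, 2.8, 0, 0, 1.257], [0.4, -24.2, 2.8, 0, 0, 1.257], [0.4, -24.2, 2.8, 0, 0, 1.257]]]}}

```text
time: 15.48
ee_pos: [0.4847, -0.0105, 0.0975]
eef_rot: [0.762, 0.647, -0.0, -0.0]
ft_force: [0.7, 0.3, -0.0]
width: 0.0874
grip_force: 0.0
```

```bash
python3 - <<'E'
from h import *
go(.4857,-.0095,-.009,-9.4)
E
```

```text
t 15.48 yaw -9.3 q7 -0.17 shift [ 0.12  0.09 10.65] wz 0.002
```

{"fn": "carry_out", "kwargs": {"steps": [[[0.1, 0.1, 2, 0, 0, 0], [0.1, 0.1, 5, 0, 0, 0], [0.1, 0.1, 7.5, 0, 0, 0], [0.1, 0.1, 9, 0, 0, 0], [0.1, 0.1, 9.8, 0, 0, 0], [0.1, 0.1, 10.3, 0, 0, 0], [0.1, 0.1, 10.6, 0, 0, 0], [0.1, 0.1, 10.6, 0, 0, 0], [0.1, 0.1, 10.6, 0, 0, 0]]]}}

```text
time: 16.23
ee_pos: [0.487, -0.0097, -0.0072]
eef_rot: [0.763, 0.647, 0.001, 0.0]
ft_force: [0.4, -0.6, -0.6]
width: 0.0871
grip_force: 0.0
```

{"fn": "carry_out", "kwargs": {"steps": [[[0, 0, 0, 0, 0, 0], [0, 0, 0, 0, 0, 0], [0, 0, 0, 0, 0, 0], [0, 0, 0, 0, 0, 0], [0, 0, 0, 0, 0, 0], [0, 0, 0, 0, 0, 0], [0, 0, 0, 0, 0, 0], [0, 0, 0, 0, 0, 0], [0, 0, 0, 0, 0, 0], [0, 0, 0, 0, 0, 0], [0, 0, 0, 0, 0, 0], [0, 0, 0, 0, 0, 0], [0, 0, 0, 0, 0, 0], [0, 0, 0, 0, 0, 0], [0, 0, 0, 0, 0, 0]]], "hand": 1, "squeeze": 40}}

```text
time: 17.48
ee_pos: [0.4863, -0.0098, -0.0079]
eef_rot: [0.763, 0.647, -0.0, -0.0]
ft_force: [-0.4, 0.6, -0.2]
width: 0.0351
grip_force: 40.0
```

{"fn": "carry_out", "kwargs": {"steps": [[[0, 0, -0.5, 0, 0, 0], [0, 0, -1.5, 0, 0, 0], [0, 0, -3, 0, 0, 0], [0, 0, -5, 0, 0, 0], [0, 0, -6.5, 0, 0, 0], [0, 0, -7, 0, 0, 0], [0, 0, -7, 0, 0, 0], [0, 0, -7, 0, 0, 0], [0, 0, -7, 0, 0, 0]]]}}

```text
time: 18.23
ee_pos: [0.4857, -0.0099, 0.0613]
eef_rot: [0.763, 0.647, -0.001, -0.0]
ft_force: [-0.6, 0.8, -3.3]
width: 0.0353
grip_force: 40.0
```

```bash
python3 - <<'E'
from h import *
go(.4956,-.4397,.062,10.3)
E
```

```text
t 18.23 yaw -9.4 q7 -0.13 shift [-42.25   7.99  -0.06] wz -0.344
```

{"fn": "carry_out", "kwargs": {"steps": [[[-0.8, 0.1, 0, 0, 0, 0], [-2.4, 0.4, 0, 0, 0, -0.02], [-5, 0.9, 0, 0, 0, -0.04], [-8, 1.5, 0, 0, 0, -0.06], [-11, 2.1, 0, 0, 0, -0.08], [-14, 2.6, 0, 0, 0, -0.1], [-17, 3.2, 0, 0, 0, -0.13], [-20, 3.8, 0, 0, 0, -0.16], [-23, 4.3, 0, 0, 0, -0.19], [-26, 4.9, 0, 0, 0, -0.22], [-29, 5.5, 0, 0, 0, -0.25], [-32, 6, 0, 0, 0, -0.28], [-35, 6.6, 0, 0, 0, -0.3], [-37.5, 7.1, 0, 0, 0, -0.32], [-39.8, 7.5, 0, 0, 0, -0.335], [-41.4, 7.8, 0, 0, 0, -0.344], [-42.2, 8, 0, 0, 0, -0.344], [-42.2, 8, 0, 0, 0, -0.344], [-42.2, 8, 0, 0, 0, -0.344]]]}}

```text
time: 19.82
ee_pos: [0.496, -0.4388, 0.0613]
eef_rot: [0.641, 0.768, 0.0, -0.001]
ft_force: [0.6, 0.8, -2.6]
width: 0.035
grip_force: 40.0
```

```bash
python3 - <<'E'
from h import *
go(.4956,-.4397,-.004,10.3)
E
```

```text
t 19.82 yaw 10.3 q7 1.1 shift [-0.09 -0.05  6.53] wz -0.0
```

{"fn": "carry_out", "kwargs": {"steps": [[[-0.1, 0, 1, 0, 0, 0], [-0.1, 0, 2.5, 0, 0, 0], [-0.1, 0, 4, 0, 0, 0], [-0.1, 0, 5, 0, 0, 0], [-0.1, 0, 5.7, 0, 0, 0], [-0.1, 0, 6.1, 0, 0, 0], [-0.1, 0, 6.4, 0, 0, 0], [-0.1, 0, 6.5, 0, 0, 0], [-0.1, 0, 6.5, 0, 0, 0], [-0.1, 0, 6.5, 0, 0, 0]]]}}

```text
time: 20.65
ee_pos: [0.4968, -0.4406, -0.0023]
eef_rot: [0.641, 0.768, 0.0, 0.0]
ft_force: [0.0, -0.5, -3.3]
width: 0.0352
grip_force: 40.0
```

{"fn": "carry_out", "kwargs": {"steps": [[[0, 0, 0, 0, 0, 0], [0, 0, 0, 0, 0, 0], [0, 0, 0, 0, 0, 0], [0, 0, 0, 0, 0, 0], [0, 0, 0, 0, 0, 0], [0, 0, 0, 0, 0, 0], [0, 0, 0, 0, 0, 0], [0, 0, 0, 0, 0, 0], [0, 0, -1, 0, 0, 0], [0, 0, -4, 0, 0, 0], [0, 0, -8, 0, 0, 0], [0, 0, -12, 0, 0, 0], [0, 0, -13, 0, 0, 0], [0, 0, -13, 0, 0, 0]]], "hand": -1}}

```text
time: 21.82
ee_pos: [0.498, -0.4421, 0.1322]
eef_rot: [0.641, 0.768, 0.0, 0.004]
ft_force: [-0.9, 0.2, -0.8]
width: 0.0868
grip_force: 0.0
```

```bash
python3 - <<'E'
from h import *
cv2.imwrite("pics/w6.png",r.camera("wrist")[:,:,::-1])
go(.3640,-.3195,.10,10.3)
E
```

```text
t 21.87 yaw 10.3 q7 1.08 shift [ 14.35 -10.95   2.89] wz 0.0
```

View pics/w6.png

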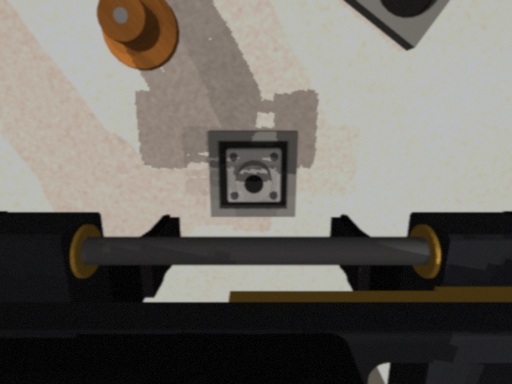

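The bearing sits square in its recess, at (253,173). Next is the big plug.

{"fn": "carry_out", "kwargs": {"steps": [[[1.2, -0.9, 0, 0, 0, 0], [3.2, -2.4, 0.6, 0, 0, 0], [5.6, -4.2, 1.2, 0, 0, 0], [8, -6, 1.8, 0, 0, 0], [10.4, -7.8, 2.4, 0, 0, 0], [12.4, -9.4, 2.9, 0, 0, 0], [13.8, -10.4, 2.9, 0, 0, 0], [14.3, -10.9, 2.9, 0, 0, 0], [14.3, -10.9, 2.9, 0, 0, 0], [14.3, -10.9, 2.9, 0, 0, 0]]]}}

```text
time: 22.7
ee_pos: [0.3643, -0.3192, 0.0982]
eef_rot: [0.641, 0.768, 0.0, 0.0]
ft_force: [-0.4, -0.7, 0.8]
width: 0.0871
grip_force: 0.0
```

```bash
python3 - <<'E'
from h import *
go(.3640,-.3195,-.008,10.3)
E
```

```text
t 22.7 yaw 10.3 q7 0.89 shift [-0.02 -0.05 10.62] wz 0.001
```

{"fn": "carry_out", "kwargs": {"steps": [[[0, 0, 2, 0, 0, 0], [0, 0, 5, 0, 0, 0], [0, 0, 7.5, 0, 0, 0], [0, 0, 9, 0, 0, 0], [0, 0, 9.8, 0, 0, 0], [0, 0, 10.3, 0, 0, 0], [0, 0, 10.6, 0, 0, 0], [0, 0, 10.6, 0, 0, 0], [0, 0, 10.6, 0, 0, 0]]]}}

```text
time: 23.45
ee_pos: [0.3643, -0.3196, -0.0072]
eef_rot: [0.641, 0.768, 0.0, 0.001]
ft_force: [0.0, -0.7, 0.2]
width: 0.0871
grip_force: 0.0
```

{"fn": "carry_out", "kwargs": {"steps": [[[0, 0, 0, 0, 0, 0], [0, 0, 0, 0, 0, 0], [0, 0, 0, 0, 0, 0], [0, 0, 0, 0, 0, 0], [0, 0, 0, 0, 0, 0], [0, 0, 0, 0, 0, 0], [0, 0, 0, 0, 0, 0], [0, 0, 0, 0, 0, 0], [0, 0, 0, 0, 0, 0], [0, 0, 0, 0, 0, 0], [0, 0, 0, 0, 0, 0], [0, 0, 0, 0, 0, 0], [0, 0, 0, 0, 0, 0], [0, 0, 0, 0, 0, 0]]], "hand": 1, "squeeze": 40}}

```text
time: 24.62
ee_pos: [0.3637, -0.3191, -0.0079]
eef_rot: [0.641, 0.768, 0.0, -0.0]
ft_force: [1.5, 0.6, 0.2]
width: 0.0394
grip_force: 40.0
```

{"fn": "carry_out", "kwargs": {"steps": [[[0, 0, -0.5, 0, 0, 0], [0, 0, -1.5, 0, 0, 0], [0, 0, -3, 0, 0, 0], [0, 0, -5, 0, 0, 0], [0, 0, -7, 0, 0, 0], [0, 0, -8, 0, 0, 0], [0, 0, -8, 0, 0, 0], [0, 0, -8, 0, 0, 0], [0, 0, -8, 0, 0, 0]]]}}

```text
time: 25.37
ee_pos: [0.3633, -0.3186, 0.0713]
eef_rot: [0.641, 0.768, -0.0, -0.001]
ft_force: [-0.3, 0.1, -1.7]
width: 0.0393
grip_force: 40.0
```

```bash
python3 - <<'E'
from h import *
go(.6725,-.0063,.072,75)
E
```

```text
t 25.37 yaw 10.3 q7 0.92 shift [25.18 36.02 -0.08] wz -1.129
```

{"fn": "carry_out", "kwargs": {"steps": [[[0.5, 0.7, 0, 0, 0, -0.02], [1.5, 2.1, 0, 0, 0, -0.08], [3, 4.3, 0, 0, 0, -0.16], [4.7, 6.7, 0, 0, 0, -0.24], [6.4, 9.2, 0, 0, 0, -0.32], [8.1, 11.6, 0, 0, 0, -0.4], [9.8, 14, 0, 0, 0, -0.48], [11.5, 16.4, 0, 0, 0, -0.56], [13.2, 18.9, 0, 0, 0, -0.64], [14.9, 21.3, 0, 0, 0, -0.72], [16.6, 23.7, 0, 0, 0, -0.8], [18.3, 26.2, 0, 0, 0, -0.88], [20, 28.6, 0, 0, 0, -0.95], [21.7, 31, 0, 0, 0, -1.02], [23.2, 33.2, 0, 0, 0, -1.08], [24.4, 34.9, 0, 0, 0, -1.12], [25.2, 36, 0, 0, 0, -1.129], [25.2, 36, 0, 0, 0, -1.129], [25.2, 36, 0, 0, 0, -1.129], [25.2, 36, 0, 0, 0, -1.129]]]}}

```text
time: 27.03
ee_pos: [0.6721, -0.0066, 0.0713]
eef_rot: [0.13, 0.992, -0.0, -0.001]
ft_force: [-0.9, -0.1, -0.9]
width: 0.0392
grip_force: 40.0
```

```bash
python3 - <<'E'
from h import *
go(.6725,-.0063,-.003,75)
E
```

```text
t 27.03 yaw 75.1 q7 1.39 shift [-0.04  0.04  7.43] wz 0.001
```

{"fn": "carry_out", "kwargs": {"steps": [[[0, 0, 1, 0, 0, 0], [0, 0, 2.5, 0, 0, 0], [0, 0, 4, 0, 0, 0], [0, 0, 5.4, 0, 0, 0], [0, 0, 6.4, 0, 0, 0], [0, 0, 6.9, 0, 0, 0], [0, 0, 7.3, 0, 0, 0], [0, 0, 7.5, 0, 0, 0], [0, 0, 7.5, 0, 0, 0], [0, 0, 7.5, 0, 0, 0]]]}}

```text
time: 27.87
ee_pos: [0.6732, -0.0067, -0.0023]
eef_rot: [0.131, 0.991, 0.0, 0.0]
ft_force: [0.7, 0.9, -1.1]
width: 0.0392
grip_force: 40.0
```

{"fn": "carry_out", "kwargs": {"steps": [[[0, 0, 0, 0, 0, 0], [0, 0, 0, 0, 0, 0], [0, 0, 0, 0, 0, 0], [0, 0, 0, 0, 0, 0], [0, 0, 0, 0, 0, 0], [0, 0, 0, 0, 0, 0], [0, 0, 0, 0, 0, 0], [0, 0, 0, 0, 0, 0], [0, 0, -1, 0, 0, 0], [0, 0, -4, 0, 0, 0], [0, 0, -8, 0, 0, 0], [0, 0, -12, 0, 0, 0], [0, 0, -13, 0, 0, 0], [0, 0, -13, 0, 0, 0]]], "hand": -1}}

```text
time: 29.03
ee_pos: [0.6754, -0.007, 0.1328]
eef_rot: [0.131, 0.991, 0.001, 0.004]
ft_force: [1.2, -0.0, -0.1]
width: 0.0871
grip_force: 0.0
```

```bash
python3 - <<'E'
from h import *
cv2.imwrite("pics/w7.png",r.camera("wrist")[:,:,::-1])
go(.4425,-.1677,.10,60)
E
```

```text
t 29.08 yaw 75.0 q7 1.38 shift [ 18.21 -21.54   2.89] wz 0.262
```

View pics/w7.png

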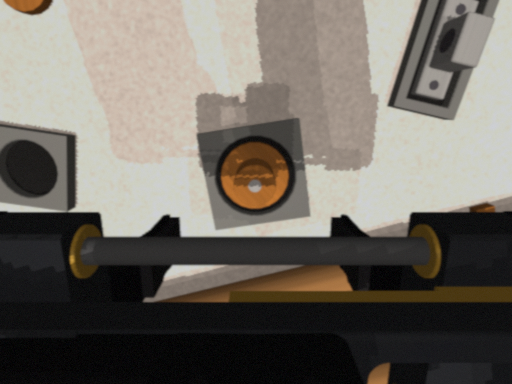

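The big plug is centred in the large recess, at (255,175). The small plug is last.

{"fn": "carry_out", "kwargs": {"steps": [[[1, -1.2, 0, 0, 0, 0], [2.5, -3, 0.4, 0, 0, 0.04], [4.5, -5.4, 0.8, 0, 0, 0.08], [6.5, -7.8, 1.2, 0, 0, 0.12], [8.5, -10.2, 1.6, 0, 0, 0.16], [10.5, -12.6, 2, 0, 0, 0.2], [12.5, -15, 2.4, 0, 0, 0.23], [14.5, -17.4, 2.8, 0, 0, 0.25], [16.2, -19.4, 2.9, 0, 0, 0.262], [17.4, -20.8, 2.9, 0, 0, 0.262], [18, -21.5, 2.9, 0, 0, 0.262], [18, -21.5, 2.9, 0, 0, 0.262], [18, -21.5, 2.9, 0, 0, 0.262], [18, -21.5, 2.9, 0, 0, 0.262]]]}}

```text
time: 30.25
ee_pos: [0.4443, -0.1668, 0.0981]
eef_rot: [0.258, 0.966, 0.0, 0.0]
ft_force: [0.4, -1.5, -0.4]
width: 0.087
grip_force: 0.0
```

```bash
python3 - <<'E'
from h import *
go(.4425,-.1677,-.008,60)
E
```

```text
t 30.25 yaw 60.1 q7 1.35 shift [ 0.11 -0.17 10.61] wz 0.001
```

{"fn": "carry_out", "kwargs": {"steps": [[[0.1, -0.2, 2, 0, 0, 0], [0.1, -0.2, 5, 0, 0, 0], [0.1, -0.2, 7.5, 0, 0, 0], [0.1, -0.2, 9, 0, 0, 0], [0.1, -0.2, 9.8, 0, 0, 0], [0.1, -0.2, 10.3, 0, 0, 0], [0.1, -0.2, 10.6, 0, 0, 0], [0.1, -0.2, 10.6, 0, 0, 0], [0.1, -0.2, 10.6, 0, 0, 0]]]}}

```text
time: 31.0
ee_pos: [0.4422, -0.169, -0.0072]
eef_rot: [0.259, 0.966, 0.0, 0.001]
ft_force: [-0.3, -0.7, -0.2]
width: 0.087
grip_force: 0.0
```

{"fn": "carry_out", "kwargs": {"steps": [[[0, 0, 0, 0, 0, 0], [0, 0, 0, 0, 0, 0], [0, 0, 0, 0, 0, 0], [0, 0, 0, 0, 0, 0], [0, 0, 0, 0, 0, 0], [0, 0, 0, 0, 0, 0], [0, 0, 0, 0, 0, 0], [0, 0, 0, 0, 0, 0], [0, 0, 0, 0, 0, 0], [0, 0, 0, 0, 0, 0], [0, 0, 0, 0, 0, 0], [0, 0, 0, 0, 0, 0], [0, 0, 0, 0, 0, 0], [0, 0, 0, 0, 0, 0], [0, 0, 0, 0, 0, 0], [0, 0, 0, 0, 0, 0]]], "hand": 1, "squeeze": 40}}

```text
time: 32.33
ee_pos: [0.4414, -0.169, -0.0079]
eef_rot: [0.259, 0.966, 0.0, -0.0]
ft_force: [0.7, 0.1, -0.1]
width: 0.025
grip_force: 40.0
```

{"fn": "carry_out", "kwargs": {"steps": [[[0, 0, -0.5, 0, 0, 0], [0, 0, -1.5, 0, 0, 0], [0, 0, -3, 0, 0, 0], [0, 0, -5, 0, 0, 0], [0, 0, -6.5, 0, 0, 0], [0, 0, -7, 0, 0, 0], [0, 0, -7, 0, 0, 0], [0, 0, -7, 0, 0, 0], [0, 0, -7, 0, 0, 0]]]}}

```text
time: 33.08
ee_pos: [0.4409, -0.1688, 0.0614]
eef_rot: [0.259, 0.966, -0.0, -0.001]
ft_force: [-0.3, 0.1, -0.2]
width: 0.0252
grip_force: 40.0
```

```bash
python3 - <<'E'
from h import *
go(.6034,-.2342,.062,60)
E
```

```text
t 33.08 yaw 60.0 q7 1.39 shift [-17.35   2.47  -0.08] wz -0.0
```

{"fn": "carry_out", "kwargs": {"steps": [[[-0.7, 0.1, 0, 0, 0, 0], [-2, 0.3, 0, 0, 0, 0], [-4, 0.6, 0, 0, 0, 0], [-6.5, 0.9, 0, 0, 0, 0], [-9, 1.3, 0, 0, 0, 0], [-11.5, 1.6, 0, 0, 0, 0], [-14, 2, 0, 0, 0, 0], [-15.8, 2.3, 0, 0, 0, 0], [-16.9, 2.4, 0, 0, 0, 0], [-17.4, 2.5, 0, 0, 0, 0], [-17.4, 2.5, 0, 0, 0, 0], [-17.4, 2.5, 0, 0, 0, 0], [-17.4, 2.5, 0, 0, 0, 0]]]}}

```text
time: 34.17
ee_pos: [0.6039, -0.2342, 0.0618]
eef_rot: [0.259, 0.966, 0.0, -0.0]
ft_force: [0.5, -0.3, -0.3]
width: 0.0249
grip_force: 40.0
```

```bash
python3 - <<'E'
from h import *
go(.6034,-.2342,-.003,60)
E
```

```text
t 34.17 yaw 60.0 q7 1.55 shift [ 0.03 -0.03  6.48] wz -0.0
```

{"fn": "carry_out", "kwargs": {"steps": [[[0, 0, 1, 0, 0, 0], [0, 0, 2.5, 0, 0, 0], [0, 0, 4, 0, 0, 0], [0, 0, 5, 0, 0, 0], [0, 0, 5.7, 0, 0, 0], [0, 0, 6.1, 0, 0, 0], [0, 0, 6.4, 0, 0, 0], [0, 0, 6.5, 0, 0, 0], [0, 0, 6.5, 0, 0, 0], [0, 0, 6.5, 0, 0, 0]]]}}

```text
time: 35.0
ee_pos: [0.605, -0.2346, -0.0023]
eef_rot: [0.259, 0.966, 0.0, 0.0]
ft_force: [-0.1, -0.6, -0.7]
width: 0.0252
grip_force: 40.0
```

{"fn": "carry_out", "kwargs": {"steps": [[[0, 0, 0, 0, 0, 0], [0, 0, 0, 0, 0, 0], [0, 0, 0, 0, 0, 0], [0, 0, 0, 0, 0, 0], [0, 0, 0, 0, 0, 0], [0, 0, 0, 0, 0, 0], [0, 0, 0, 0, 0, 0], [0, 0, 0, 0, 0, 0], [0, 0, -1, 0, 0, 0], [0, 0, -4, 0, 0, 0], [0, 0, -8, 0, 0, 0], [0, 0, -12, 0, 0, 0], [0, 0, -15, 0, 0, 0], [0, 0, -15, 0, 0, 0], [0, 0, -15, 0, 0, 0]]], "hand": -1}}

```text
time: 36.25
ee_pos: [0.6057, -0.235, 0.1499]
eef_rot: [0.259, 0.966, 0.0, 0.002]
ft_force: [-0.4, -0.8, -1.0]
width: 0.087
grip_force: 0.0
```

```bash
python3 - <<'E'
from h import *
a=r.camera("wrist")[:,:,::-1]; b=r.camera("scene")[110:270,80:350,::-1]
b=cv2.resize(np.ascontiguousarray(b),(648,384)); c=np.hstack([a,b]); cv2.imwrite("pics/f8.png",cv2.resize(c,(800,int(800*384/c.shape[1]))))
p=r.camera_params("top"); print(r.read_state()['time'])
E
```

```text
36.35
```

View pics/f8.png

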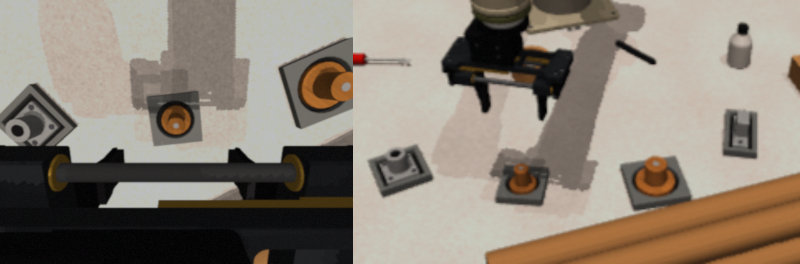

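All four parts sit upright and centred in their recesses: bearing (400,160), small plug (522,182), big plug (655,175) and clamp (741,130) in the right half. The bottle is standing at (740,50) and the gripper is clear.

```bash
python3 -c "
from bench import r
print(r.close_job())"
```

```text
the job is handed in; nothing more can be done
None
```

The job is handed in at about 36 s: the last pictures show all four spares upright, centred and seated in their matching holders, and the ink bottle standing untouched, though the hand-in gave back no verdict.

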